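Turn a ground blade over on the turn-over stand with the flat lifter

TASK

Turn the blade over so that its bevelled face is up for inspection: pick up the flat lifter, slide its thin nose under the bevelled edge of the blade and tip the blade up and over onto the raised leaf of the turn-over stand, which then sinks by itself under the blade's weight until both lie level. Keep the fingers off the ground blade. Then lay the lifter flat on the black rubber tool mat again, and leave the other tools on the bench where they are.

Things in the scene. Friction and masses are not known exactly. Their poses are not given: they have to be found in the camera images.
- stand: Turn-over stand, fixed: dark steel base plate 5 mm thick, black nest on the robot's side, hinged aluminium leaf behind. Origin: on the bench under the nest's centre; x points from the nest's open near side to the leaf (the lifter enters along +x), y left, z up. The plate spans x -48 to +128 mm, y -102 to +102 mm. Four 35 mm high dowel pins stand at the blade's ends (x -24 and +10, y about +-84 mm).
- nest_seat (a point): Centre of the nest, at seat level 20 mm above the bench; axes as the stand. Two rails along x at y -52 and +52 mm, 14 mm wide, x -34 to +18 mm, each with a 29 mm high stop at its near end (x -44.5 to -38.5 mm). Between the rails (y -45 to +45 mm) the way under the blade is free from the base plate's top (15 mm below this point) up to the blade.
- blade_center (a point): Middle of the ground steel blade, 72 mm wide (x), 162 long (y), 9.8 thick (z), 0.42 kg. One face is flat; the other has a 34 mm bevel along one long edge, 5 mm thick there. z points out of the bevelled face (down at first), x from the bevelled to the square back edge. At first it lies bevel down in the nest, bevelled edge near, that edge's underside 24.6 mm above the bench, the mid-width at 20 mm.
- leaf (a joint): Leaf hinge, rad: 0 = raised (as found), leaning 30 deg beyond upright, away from the nest; 1.047 = lowered, level. A light spring holds the empty leaf up; with the blade leaning on it, it sinks in about 2 to 5 s against a damper. Axis along the stand's y at x = 37.9 mm, 9.5 mm above the bench.
- leaf_seat (a point): Point on the leaf's face over which the middle of the turned blade comes to lie, 36 mm out from the ledge at the leaf's foot; x out along the leaf, y left, z out of its face. Leaf 84 mm long, 124 wide; the ledge (80 mm wide) stands 12 mm out of the face and bears the blade's back edge as it tips. Raised, the foot of the face is at x = 32.7 mm of the stand, 12.5 mm above the bench.
- lifter_grip (a point): Grip point of the flat lifter (0.12 kg): middle of the wooden handle's section (24 mm wide, 30 high, flat sides), 25 mm behind its front end; x toward the nose, y across, z up. Handle from x -70 to +25 mm, then a steel blade 42 mm wide, 2.5 mm thick to the nose at x = +110; its underside is flush with the handle's, 15 mm below this point (a 20 mm wide, 7 mm high tang covers its first 15 mm).
- lifter_tip (a point): Middle of the lifter's nose, half-way through its thickness: 110 mm ahead of the grip point along the lifter and 13.75 mm below it. The lifter starts flat on the mat.
- mat_center (a point): Centre of the top of the black rubber tool mat, fixed: 225 mm along its x, 92 mm along its y, 3 mm thick.
- loupe: Black loupe, 41 mm across, 36 mm high, standing on the bench; origin under its centre.
- oil_stone: Green dressing stone, 25 x 100 x 13 mm, lying on the bench; origin under its centre.
- screwdriver: Screwdriver with a fat handle, 174 mm long, lying on the bench; origin under its middle.
- dust_brush: Flat brush with a wooden handle, 168 mm long, lying on the bench; origin under its middle.
- marker_pen: Marker pen, 135 mm long, lying on the bench; origin under its middle.

How it is judged:
On the way, in this order (a step that is already met when the one before it is completed fails the run):
1. the blade is tipped up off its nest, borne by the lifter (angle between blade_center's own z axis and vertical between 1.2 and 2.6 rad and contact force between lifter and blade above 0.2 N and value of joint leaf below 0.3 rad), for 0.1 s.
2. the blade is turned over and lies on the lowered leaf (angle between blade_center's own z axis and vertical below 0.1 rad and value of joint leaf above 0.98 rad and distance between blade_center and leaf_seat below 0.014 m), for 0.2 s.
At the end, for the whole second after the job is handed in: The blade lies bevel up, level within 0.1 rad, on the lowered leaf, its middle within 14 mm of leaf_seat, at rest; the lifter lies released, flat within 0.1 rad and at rest on the mat, its grip point within 95 mm of the mat's centre along its length and 40 mm across (all of step 2 and linear speed of each of blade, lifter below 0.02 m/s and angle between lifter_grip's own z axis and vertical below 0.1 rad and z of lifter_grip in the frame of mat_center below 0.022 m and x of lifter_grip in the frame of mat_center between -0.095 and 0.095 m and y of lifter_grip in the frame of mat_center between -0.04 and 0.04 m); the robot touches nothing.
It fails at once if the fingers press on the blade (contact force between the fingers and blade above 1 N).
It fails at once if a bystanding tool is pushed away by more than 25 mm (distance of any of loupe, oil_stone, screwdriver, dust_brush, marker_pen from where it was at the start of the episode above 0.025 m).
It also fails if it takes over 54 s, if anything falls off the work surface, if the arm or the gripper's body presses on something with over 40 N, if the wrist force passes 120 N, or if a joint passes its speed limit or range.

ROBOT

A 7-joint arm with a two-finger parallel gripper is mounted at the origin on a cart in front of the work surface, level with it; the furniture and walls round the work are solid. World frame = base frame: x ahead of the robot, y to its left, z up, the work surface at z = 0. Lengths are in m, angles in rad, forces in N, time in s.
With the tool pointing down it reaches from about 0.35 to 0.9 m from the base axis. Payload 8.1 kg.
Tool frame: the origin (TCP) lies midway between the tips of the shut fingers; the grasp point (between the pads) lies 19 mm behind it; z points along the fingers, y is the line along which they close (so a half turn about z gives the same grasp; the last joint's range is limited). The gripper opens to 85 mm and grips with 20 to 120 N. Pads are 22 mm wide; open, the fingers measure 114 mm over their backs; the gripper's body (76 mm by 85 mm) begins 54 mm behind the grasp point. The pads swing forward as they close: fully open they stand 13 mm farther back than shut.
Start: joints at [1.195, 0.434, 0.025, 1.573, -0.012, 1.134, -0.075], TCP at [0.168, -0.602, 0.231] pointing down, gripper open.
Joint ranges: [-2.62, 2.62], [-0.44, 2.09], [-1.27, 1.32], [0.08, 2.57], [-1.32, 4.46], [0.12, 2], [-2.74, 2.74]. Speed limits (rad/s): [2.22, 2.22, 3.01, 3.01, 3.14, 3.14, 3.14].

INTERFACE

Orientations are given as a unit quaternion [x, y, z, w].
In Python, from workcell import robot, jaws, solver, status, viewer, finish_job gives the robot as it stands. The module is installed in compiled form; this text tells all that it offers. Calls block until the motion is done:
- robot.move_pose(position, orientation): joint-space move of the TCP to a pose.
- robot.move_straight(position, v=0.15, attitude=None, force_limit=None): straight line of the TCP; attitude=None keeps the orientation; v is the mean speed in m/s. With force_limit (N) it stops when the force on the tool has changed by that much, and returns True; else False.
- robot.move_j(angles): joint-space move.
- jaws.open_gripper() and jaws.grasp(force=None): open the fingers fully, or close them until they stop; force is the grip in N (None keeps the last).
- robot.pause(seconds).
- solver.solve_ik(position, orientation): joint angles nearest the present ones, or None.
- status.state(): the state.
- viewer.snapshot(name): name is "side" or "top"; returns the picture (420x560x3 uint8, red, green, blue); there is no depth.
- viewer.get_calibration(name): a dict with "intrinsics" (3x3 intrinsics, pixels), "k1" (the pictures are not rectified: a ray, as slopes to the right and down, at radius r is drawn at 1 + k1 r^2 times it, then the intrinsics apply), "view" (4x4, takes a point from world to camera coordinates). Camera axes: x right, y up, looking along -z (the intrinsics and any distortion apply to the point x, -y, -z); pixel columns grow to the right and rows downward; lengths in m; the calibration is good to about 2 mm. A picture is of the moment at which its call begins. get_calibration takes no time and is no camera call.
A pose or a line that the arm cannot do raises robot.Unreachable and nothing moves.
- finish_job(): hands the job in; it is judged then, once.
The state is a dict: "t": time; "q": joint angles; "dq": joint speeds; "joint_efforts": joint torques, N m; "eef_pos": TCP position; "orientation": TCP orientation; "wrist_force": force on the tool from outside, world axes, zero at the start; "ft_torque": the same for the moment, N m; "gripper_width": opening from 0.0 (shut) to 1.0 (fully open); "gripper_force": force on a finger pad.
Only numpy, scipy, OpenCV 4.12 (cv2) and the standard library are available. Lean on these libraries where they do the work, as an engineer would, in place of code of your own. Each camera call takes 0.05 s, during which the arm holds its last target. There are 200 camera calls.

## Working session

There is one attempt and no reset: what is moved stays moved. The work goes in short steps, each a Python script; the robot and the scene stay as the last script left them, time stands still between calls to the robot, and variables do not carry over. Pictures are saved under pics/ and viewed, at most 10 in all, crops included, and the job is handed in when it is done.

```bash
mkdir -p pics; python3 - <<'E'
from workcell import viewer,status
import cv2
for n in("side","top"):
    im=viewer.snapshot(n); cv2.imwrite(f"pics/{n}0.png",im[...,::-1]); c=viewer.get_calibration(n); print(n,c)
s=status.state();print(s['t'],s['eef_pos'],s['orientation'])
E
```

```text
side {'intrinsics': array([[515.80668071,   0.        , 273.80326985],
       [  0.        , 515.80668071, 207.5077091 ],
       [  0.        ,   0.        ,   1.        ]]), 'k1': -0.0587486680296468, 'view': array([[-0.8748322 , -0.48439283, -0.00567498,  0.52348902],
       [ 0.28702299, -0.52774063,  0.79944207, -0.19926823],
       [-0.39023892,  0.69774882,  0.60071638, -1.27909418],
       [ 0.        ,  0.        ,  0.        ,  1.        ]])}
top {'intrinsics': array([[389.77472302,   0.        , 277.51859231],
       [  0.        , 389.77472302, 204.01524875],
       [  0.        ,   0.        ,   1.        ]]), 'k1': 0.03579660823503339, 'view': array([[ 0.02225883, -0.99967291, -0.01259435,  0.04680328],
       [ 0.98751234,  0.02001937,  0.15626453, -0.55343216],
       [-0.15596128, -0.01591534,  0.98763494, -1.25799721],
       [ 0.        ,  0.        ,  0.        ,  1.        ]])}
0.1 [ 0.1682106 -0.6014641  0.2305967] [ 9.90716660e-01  1.35941102e-01 -1.67171965e-04 -6.99091151e-04]
```

View pics/top0.png

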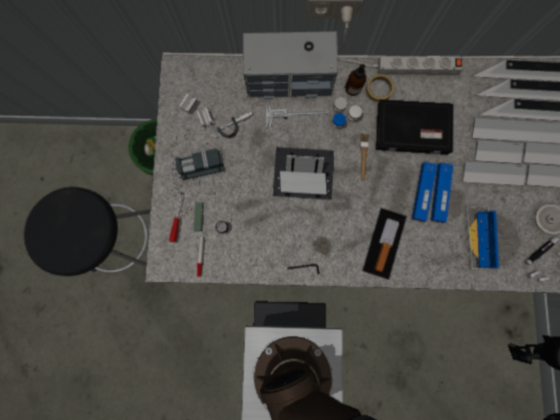

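View pics/side0.png

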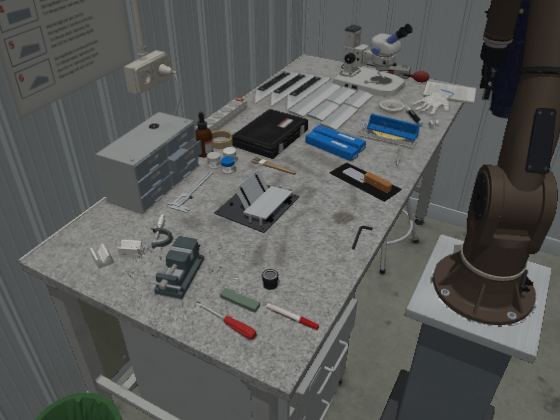

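The top view shows the stand at about (303,173), with the blade at (303,183). The mat is at (385,243), with the lifter's orange handle at (383,258) and its nose toward (390,225). I'll enlarge these areas.

```bash
cat > h.py <<'E'
import numpy as np,cv2
from workcell import viewer
def ray(n,uv):
    c=viewer.get_calibration(n);K=c["intrinsics"];V=c["view"]
    p=cv2.undistortPoints(np.float64(uv).reshape(-1,1,2),K,np.array([c["k1"],0,0,0.]))[:,0]
    d=np.c_[p[:,0],-p[:,1],-np.ones(len(p))]@V[:3,:3]
    return -V[:3,:3].T@V[:3,3],d
def plane(n,uv,z):
    o,d=ray(n,uv); return o+d*((z-o[2])/d[:,2])[:,None]
def proj(n,P):
    c=viewer.get_calibration(n);K=c["intrinsics"];V=c["view"]
    p=np.float64(P).reshape(-1,3)@V[:3,:3].T+V[:3,3]
    x=p[:,:2]*[1,-1]/-p[:,2:]; x=x*(1+c["k1"]*(x**2).sum(1,keepdims=True))
    return x*[K[0,0],K[1,1]]+K[:2,2]
E
python3 - <<'E'
from h import *
im=cv2.imread("pics/top0.png")
z=lambda x,y,w,h:cv2.resize(im[y:y+h,x:x+w],(w*5,h*5),interpolation=cv2.INTER_CUBIC)
cv2.imwrite("pics/c1.png",np.hstack([z(265,135,78,80),z(350,200,70,80)]))
im2=cv2.imread("pics/side0.png")
cv2.imwrite("pics/c2.png",cv2.resize(im2[160:240,205:405],None,fx=4,fy=4,interpolation=cv2.INTER_CUBIC))
hsv=cv2.cvtColor(im,cv2.COLOR_BGR2HSV)
m=cv2.inRange(hsv,(5,120,60),(20,255,255));m[:,:350]=0;m[:200]=0;m[290:]=0;m[:,420:]=0
c=max(cv2.findContours(m,0,1)[0],key=cv2.contourArea);print('handle',cv2.contourArea(c),cv2.minAreaRect(c))
E
```

```text
handle 182.5 ((382.5500183105469, 256.85003662109375), (7.905693531036377, 27.828041076660156), 18.43494987487793)
```

View pics/c1.png

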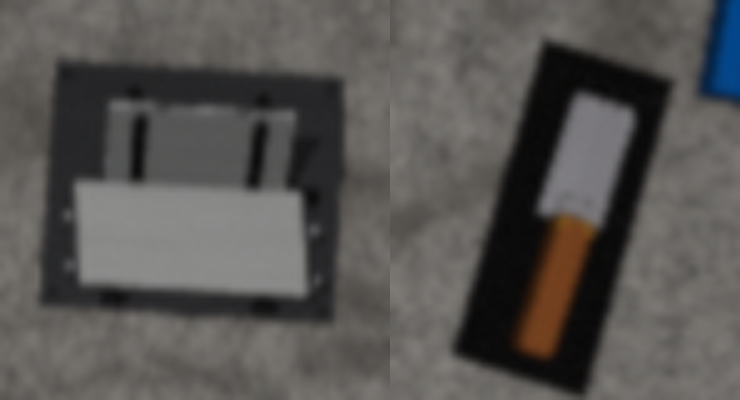

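View pics/c2.png

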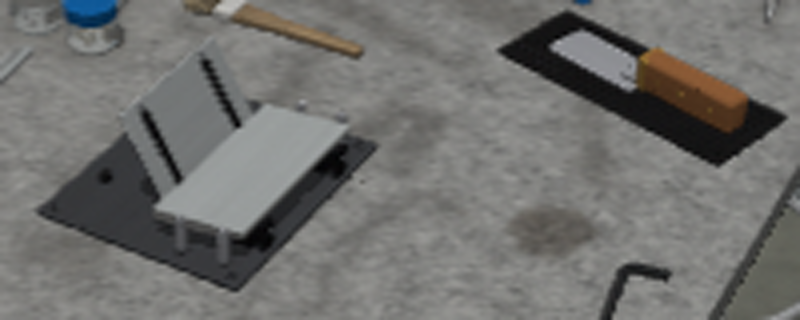

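In the first crop, the plate corners are about (58,62), (343,78), (332,322), (40,304), and the blade's top corners are (75,182), (302,190), (308,298), (80,284). The mat corners are (545,42), (672,80), (585,395), (455,352). The lifter's nose lies between (577,92) and (635,108), and the handle's rear end between (515,348) and (553,360). The side crop agrees: the leaf is raised behind the blade.

```bash
python3 - <<'E'
from h import *
np.set_printoptions(precision=4,suppress=True)
f=lambda p,x0,y0,s:(np.float64(p)+.5)/s-.5+[x0,y0]
def rect(n,p,z,nm):
    P=plane(n,p,z)[:,:2]; e=[np.linalg.norm(P[i]-P[(i+1)%4]) for i in range(4)]
    a=P[0]+P[1]-P[2]-P[3]   # forward
    b=P[0]+P[3]-P[1]-P[2]   # left
    print(nm,'c',P.mean(0),'yaw fwd',np.arctan2(a[1],a[0]),'yaw left-90',np.arctan2(-b[0],b[1]),'sides',np.array(e))
A=lambda p:f(p,265,135,5); B=lambda p:f(np.float64(p)-[390,0],350,200,5); S=lambda p:f(p,205,160,4)
rect('top',A([(58,62),(343,78),(332,322),(40,304)]),.005,'plate')
rect('top',A([(75,182),(302,190),(308,298),(80,284)]),.0298,'blade')
rect('top',B([(545,42),(672,80),(585,395),(455,352)]),.003,'mat')
rect('top',B([(577,92),(635,108),(603,222),(540,213)]),.0055,'lblade')
rect('top',B([(557,214),(596,222),(553,360),(515,348)]),.033,'handle')
# side: mat corners far-left.. order: nose-left,nose-right,rear-right,rear-left in lifter frame
rect('side',S([(570,10),(499,50),(720,165),(786,118)][1::-1]+[(786,118),(720,165)]) if 0 else S([(499,50),(570,10),(786,118),(720,165)]),.003,'mat side')
rect('side',S([(38,212),(236,292),(379,148),(190,72)]),.005,'plate side')
print(plane('side',S([(549,45),(582,30)]),.0055), 'nose corners side')
E
```

```text
plate c [ 0.6707 -0.0277] yaw fwd -0.04579335548801952 yaw left-90 -0.04152694126480696 sides [0.2003 0.1739 0.2014 0.1735]
blade c [ 0.6312 -0.0256] yaw fwd 0.06331900060956805 yaw left-90 -0.030014556845649187 sides [0.155  0.075  0.1545 0.0711]
mat c [ 0.4343 -0.3043] yaw fwd -0.2932181250771433 yaw left-90 -0.28702796762872185 sides [0.0886 0.2215 0.0892 0.22  ]
lblade c [ 0.4727 -0.3208] yaw fwd -0.30232765080281726 yaw left-90 -0.18570946614789888 sides [0.04   0.081  0.0422 0.0868]
handle c [ 0.3862 -0.2896] yaw fwd -0.32089037138531207 yaw left-90 -0.23154849396963603 sides [0.0258 0.095  0.0254 0.0924]
mat side c [ 0.4319 -0.3033] yaw fwd -0.3049738935850876 yaw left-90 -0.2981755292689732 sides [0.0901 0.2215 0.0885 0.2237]
plate side c [ 0.6695 -0.027 ] yaw fwd 1.5389708235369375 yaw left-90 -1.6582669134396182 sides [0.1747 0.2028 0.183  0.2137]
[[ 0.5172 -0.3169  0.0055]
 [ 0.502  -0.3513  0.0055]] nose corners side
```

```bash
cat >> h.py <<'E'
from workcell import robot,jaws,status,solver
from scipy.spatial.transform import Rotation as Rn
def tool(yaw,nose_down=0.): # tool x along lifter, z down
    return (Rn.from_euler('z',yaw)*Rn.from_euler('y',nose_down)*Rn.from_euler('x',np.pi))
G0=np.array([.408,-.298]);Y0=-.32
O=np.array([.630,-.0257,0]);YS=-.044
DZ=.013 # grip point lies this far above the TCP (lifter frame)
def lifter_tcp(tip,yaw,nd): # tip mid (world) -> TCP pos, quat
    L=Rn.from_euler('z',yaw)*Rn.from_euler('y',nd)
    return tip+L.apply([-.110,0,.01375-DZ]),tool(yaw,nd).as_quat()
def W(x,z,y=0): return O+Rn.from_euler('z',YS).apply([x,y,z])
E
python3 - <<'E'
from h import *
f=lambda p:plane('top',[p],.003)[0].round(3)
print('hexkey',f((288,268)),f((318,268)))
q=tool(Y0).as_quat()
robot.move_pose([*G0,.12],q)
robot.move_straight([*G0,.005],v=.1)
jaws.grasp(100); s=status.state(); print(s['t'],s['eef_pos'],s['gripper_width'],s['gripper_force'],s['wrist_force'])
robot.move_straight([*G0,.15],v=.15)
s=status.state();print(s['t'],s['eef_pos'],s['wrist_force'],s['ft_torque'])
# feasibility of approach
for nd in(.14,.3,.6):
  for x,z in((-.07,.10),(-.07,.013),(-.011,.013),(.03,.07)):
    print(nd,x,z,solver.solve_ik(*lifter_tcp(W(x,z),YS,nd)) is not None)
for n in("side","top"): cv2.imwrite(f"pics/{n}1.png",viewer.snapshot(n)[...,::-1])
E
python3 - <<'E'
import cv2,numpy as np
a=cv2.imread("pics/side1.png")[80:230,300:450];b=cv2.imread("pics/top1.png")[180:290,340:450]
cv2.imwrite("pics/c3.png",np.hstack([cv2.resize(a,(400,400)),cv2.resize(b,(400,400))]))
E
```

```text
hexkey [0.342 0.019 0.003] [ 0.345 -0.081  0.003]
3.4917 [ 0.40810676 -0.2980827   0.00543164] 0.25872015040615337 98.44798922538757 [-0.54942733  0.45787688  7.07559847]
4.6083 [ 0.40744214 -0.29765689  0.14914398] [ 0.19018221 -0.0316192  -0.90632794] [-0.0392431   0.02503818  0.03480976]
0.14 -0.07 0.1 True
0.14 -0.07 0.013 True
0.14 -0.011 0.013 True
0.14 0.03 0.07 True
0.3 -0.07 0.1 True
0.3 -0.07 0.013 True
0.3 -0.011 0.013 True
0.3 0.03 0.07 True
0.6 -0.07 0.1 True
0.6 -0.07 0.013 True
0.6 -0.011 0.013 True
0.6 0.03 0.07 True
```

View pics/c3.png

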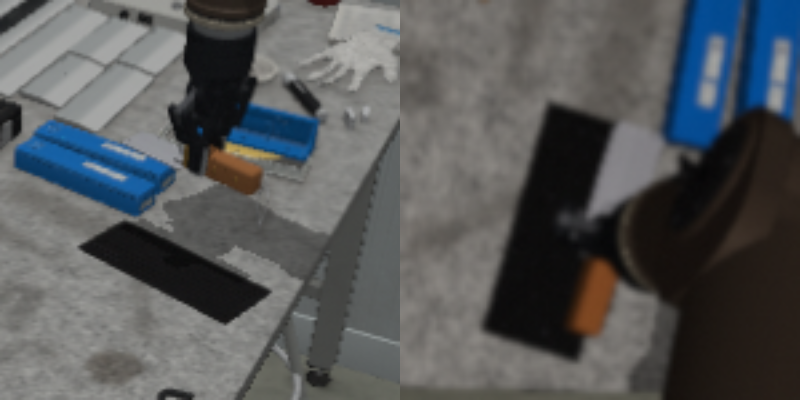

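The lifter hangs level in the gripper, with its handle at (585,295) and its nose at (640,150) in the crop. Next is the pre-insert pose and a close look.

```bash
python3 - <<'E'
from h import *
ND=.14
p,q=lifter_tcp(W(-.075,.09),YS,ND)
robot.move_pose(p,q)
p,q=lifter_tcp(W(-.075,.013),YS,ND)
print(robot.move_straight(p,v=.12,force_limit=10))
s=status.state();print(s['t'],s['eef_pos'],p,s['wrist_force'])
a=viewer.snapshot("side")[...,::-1];b=viewer.snapshot("top")[...,::-1]
print('exp tip',proj('side',[W(-.075,.014,.021),W(-.075,.014,-.021)]),proj('top',[W(-.075,.014,.021),W(-.075,.014,-.021)]))
cv2.imwrite("pics/c4.png",np.hstack([cv2.resize(a[160:250,210:310],(400,360),interpolation=2),cv2.resize(b[140:230,255:355],(400,360),interpolation=2)]))
E
```

```text
False
6.6083 [ 0.44676003 -0.01792542  0.02951717] [ 0.44635881 -0.01761457  0.0290924 ] [-0.90988848  0.42414024 -1.75675922]
exp tip [[286.86345459 217.11964324]
 [294.07584338 209.59113519]] [[295.2164307  204.66539214]
 [307.51577398 205.4469903 ]]
```

View pics/c4.png

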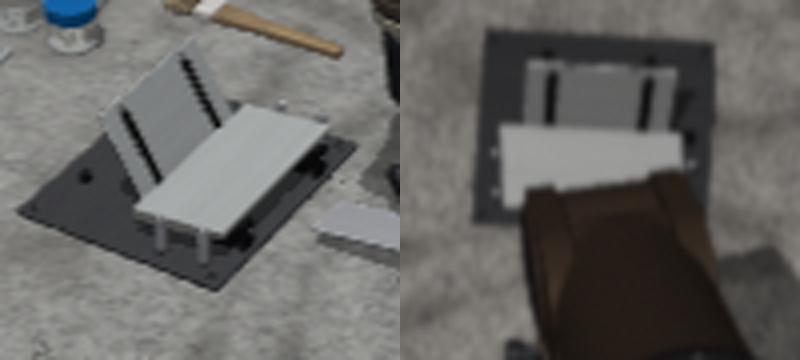

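The nose corners, at about (318,228) and (330,205) in the crop, are within about 3 mm of where I projected them. I'll insert the lifter and tip the blade partway.

```bash
cat >> h.py <<'E'
ND=.14
def contact(th,s=.047):
    th=np.radians(th);c,sn=np.cos(th),np.sin(th)
    if th<np.radians(22): B=np.array([.018+.018*c,.020-.018*sn])
    else: B=np.array([.0327,.0125])+max(0,.0098*np.sin(th-np.pi/6))*np.array([-.866,.5])
    return B+s*np.array([-c,sn])+.0013*np.array([sn,c])
def nose(x,z,v,fl=None,nd=ND):
    p,q=lifter_tcp(W(x,z),YS,nd); return robot.move_straight(p,v=v,attitude=q,force_limit=fl)
E
python3 - <<'E'
from h import *
print(nose(-.011,.013,.08,12))
s=status.state();print(s['t'],s['wrist_force'])
for th in(5,15,25,35,45):
    x,z=contact(th); nose(x,z-.00125,.06); s=status.state(); print(th,x.round(3),z.round(3),s['t'],s['wrist_force'].round(1))
a=viewer.snapshot("side")[...,::-1]
cv2.imwrite("pics/c5.png",cv2.resize(a[130:250,200:340],(700,600),interpolation=2))
E
```

```text
False
7.6583 [-0.22425522  0.04770013 -1.40576707]
5 -0.011 0.024 7.9667 [-0.4 -0.6 -2.8]
15 -0.01 0.029 8.2167 [-1.1  0.5 -3.2]
25 -0.009 0.034 8.4667 [-1.9  0.4 -3.7]
35 -0.006 0.041 8.75 [-0.  -0.5 -4. ]
45 -0.002 0.048 9.0333 [-1.7  0.4 -3.1]
```

View pics/c5.png

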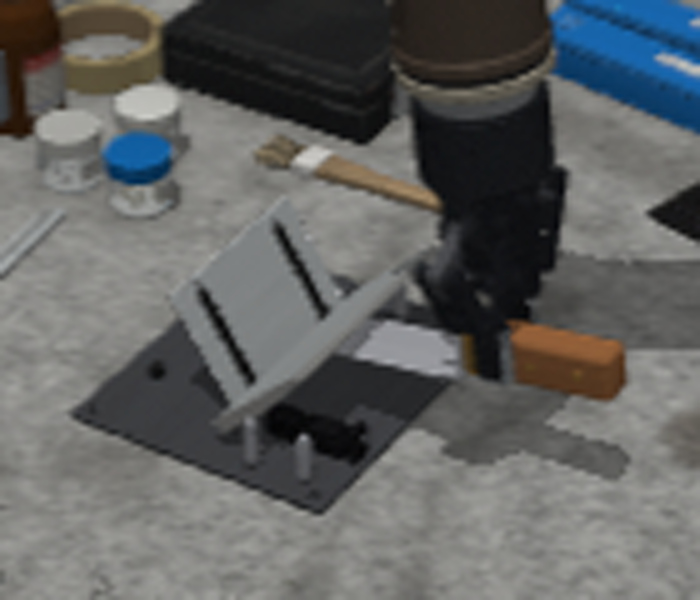

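The blade is tipped about 45° and borne by the nose. Its back edge is at the leaf's foot at (230,415), and the fingers are clear. I'll continue over.

```bash
python3 - <<'E'
from h import *
for th in(55,65,75,85,95,105):
    x,z=contact(th); nose(x,z-.00125,.05); s=status.state(); print(th,x.round(3),z.round(3),s['t'],s['wrist_force'].round(1))
a=viewer.snapshot("side")[...,::-1]
robot.pause(2)
b=viewer.snapshot("side")[...,::-1]
f=lambda a:cv2.resize(a[130:250,200:310],(400,436),interpolation=2)
cv2.imwrite("pics/c6.png",np.hstack([f(a),f(b)]))
E
```

```text
55 0.003 0.054 9.3917 [-1.2  1.  -2.6]
65 0.009 0.058 9.6917 [-2.3  0.3 -2.3]
75 0.016 0.062 9.9917 [-1.6  0.3 -1.5]
85 0.023 0.063 10.2917 [ 0.6 -0.4 -0.9]
95 0.03 0.064 10.5917 [-0.5 -0.  -0.7]
105 0.038 0.062 10.8917 [-0.8  0.5 -1.2]
```

View pics/c6.png

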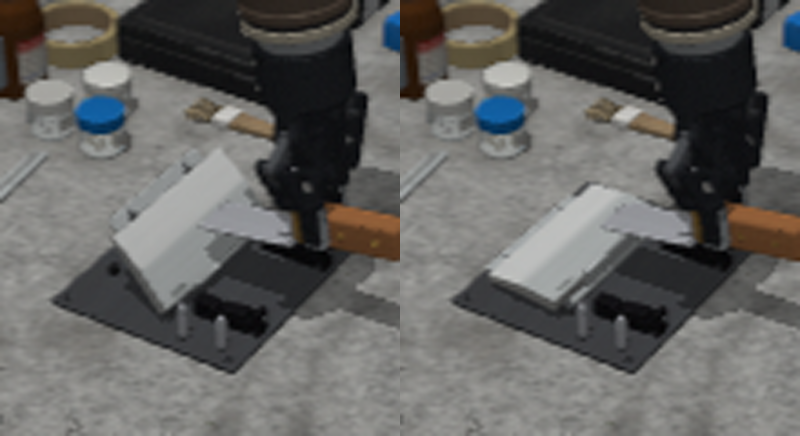

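The blade went over onto the leaf, which is sinking under it in the right-hand frame, with the bevel up. I'll retract and put the lifter back on the mat.

```bash
python3 - <<'E'
from h import *
nose(-.03,.10,.15)
q=tool(Y0).as_quat()
robot.move_pose([*G0,.06],q)
print(robot.move_straight([*G0,.0055],v=.05,force_limit=6))
s=status.state();print(s['t'],s['eef_pos'],s['wrist_force'])
jaws.open_gripper()
robot.move_straight([*G0,.15],v=.12)
robot.move_pose([.25,-.45,.25],q)
print(status.state()['t'])
a=viewer.snapshot("side")[...,::-1];b=viewer.snapshot("top")[...,::-1]
cv2.imwrite("pics/top9.png",b)
cv2.imwrite("pics/c7.png",np.vstack([cv2.resize(a[150:240,200:410],(700,300),interpolation=2),cv2.resize(b[140:230,255:465],(700,300),interpolation=2)]))
E
```

```text
True
15.875 [ 0.40767779 -0.297822    0.00543898] [-0.40606701  0.4453863   5.48826456]
18.8167
```

View pics/c7.png

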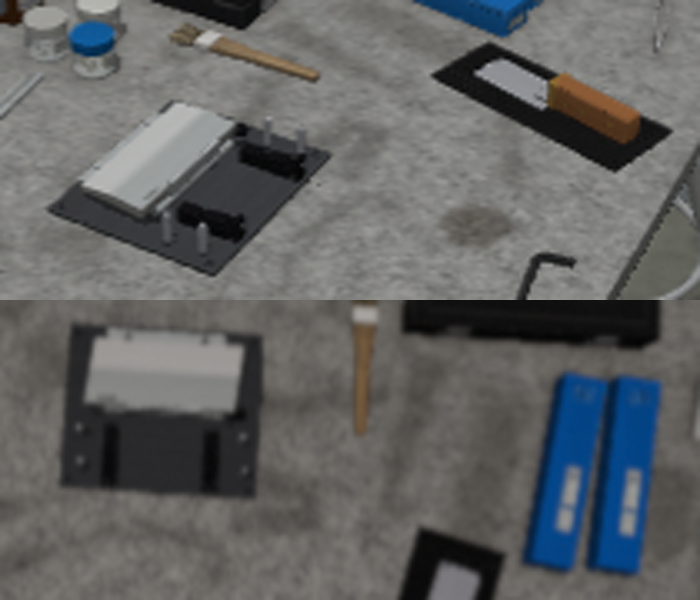

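The blade lies bevel up and level on the lowered leaf, at about (165,375) in the lower view, square against the ledge. The lifter is flat on the mat at (560,95) in the upper view. The arm is clear.

```bash
python3 -c "
from workcell import finish_job,robot
robot.pause(1);print(finish_job())"
```

```text
the job is handed in; nothing more can be done
None
```

I've handed the job in, with no verdict returned: in the last pictures the blade lies bevel up and level on the lowered leaf, the lifter lies flat on the mat, and I saw no sign that the other tools had moved.

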